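# Heft and sort the closed stock totes

## Task

Find out which of the two closed totes are full and which are empty by feeling their weight: first the left one, then the right one, lift just the handle end by a centimetre or so, hold it a moment and set it down gently. Slide each full tote along its lane to sit flat against the far rail and each empty one to sit flat against the near rail (the robot's side, ready for refilling); both may turn out the same. Keep the other end of the tote on the board all the time, do not ram the rails or slam the totes down, and leave everything else standing where it is.

Things in the scene. Friction and masses are not known exactly. Their poses are not given: they have to be found in the camera images.
- board: Smooth plywood sorting board fixed on the bench, 420 x 420 x 8 mm; origin at the centre of its underside, x towards the far rail (away from the robot), y to the robot's left. Two lanes, centred at y = +130 and -130 mm, run between the rails, whose inner faces are at x = +190 and -190 mm: a tote touches the far rail with its origin at x = +100 mm, the near rail at x = -100 mm.
- far_rail: Wooden rail fixed along the far edge of the board, 20 mm (x) x 420 mm (y), rising 60 mm above the board's top; its middle is at x = +200 mm of the board, its inner face at +190 mm. Its origin and axes are those of the board (not its own middle).
- near_rail: The same wooden rail fixed along the near edge of the board (robot's side), middle at x = -200 mm of the board, inner face at -190 mm. Its origin and axes are those of the board (not its own middle).
- brush: Loose brush lying to the left of the board, a bystander.
- left_tote: Closed grey plastic tote with black lid in the left (+y) lane, 180 (x) x 120 (y) x 85 mm high; origin: centre of its underside, x to the far rail. Both look alike. Each may be empty (0.2-0.35 kg in all) or full (0.65-0.95 kg), both may be the same. Contents sit at the middle: raising the handle end takes 0.45-0.7 of the weight, 1-2.3 N empty, 3-6.5 N full. Slides on the board, friction 0.2 to 0.6.
- left_tote_bar (a point): Middle of the grip of the left tote's steel swing handle: a round 12 mm bar along the tote's y, 62 mm free between its legs, upright at the start, 65 mm nearer the robot than the tote's middle, 121 mm above its underside, 36 mm above the lid. To be pinched from above across x. The handle swings freely (40 degrees each way) on a pivot 28 mm below the bar, so the tote can tip under it.
- left_tote_far_foot (a point): Middle of that tote's bottom edge at the end away from the handle (90 mm from the tote's middle): the edge on which it pivots when the handle end is lifted.
- right_tote: Closed grey plastic tote with black lid in the right (-y) lane, 180 (x) x 120 (y) x 85 mm high; origin: centre of its underside, x to the far rail. Both look alike. Each may be empty (0.2-0.35 kg in all) or full (0.65-0.95 kg), both may be the same. Contents sit at the middle: raising the handle end takes 0.45-0.7 of the weight, 1-2.3 N empty, 3-6.5 N full. Slides on the board, friction 0.2 to 0.6.
- right_tote_bar (a point): Middle of the grip of the right tote's steel swing handle: a round 12 mm bar along the tote's y, 62 mm free between its legs, upright at the start, 65 mm nearer the robot than the tote's middle, 121 mm above its underside, 36 mm above the lid. To be pinched from above across x. The handle swings freely (40 degrees each way) on a pivot 28 mm below the bar, so the tote can tip under it.
- right_tote_far_foot (a point): Middle of that tote's bottom edge at the end away from the handle (90 mm from the tote's middle): the edge on which it pivots when the handle end is lifted.
- candle: Loose white pillar candle, 58 mm across, 85 mm high, standing on the board's middle strip between the totes, a bystander; origin at the centre of its underside.
- jar: Loose glass jar, 56 mm across, 100 mm high, standing on the board's middle strip between the totes, a bystander; origin at the centre of its underside.
- spool: Loose wooden ribbon spool, 64 mm across, 48 mm high, right of the board, a bystander.
- flowerpot: Loose terracotta pot, 100 mm across, 90 mm high, left of the board, a bystander.
- bowl: Loose steel bowl, 140 mm across, 50 mm high, right of the board, a bystander.
- glue: Loose white bottle, 48 mm across, 130 mm high, right of the board, a bystander.
Mind the look-alikes: they are no part of the job. Leave any blue, turquoise or yellow look-alike of the right_tote alone.

How it is judged (in metres and radians):
On the way, in this order (a step that is already met when the one before it is completed fails the run):
1. the left tote's handle end is lifted by 6 mm or more, its far bottom edge staying on the board, and held for 0.3 s (angle between left_tote's own z axis and vertical above 0.04 rad and z of left_tote_far_foot in the frame of board below 0.016 m), for 0.3 s.
2. the right tote's handle end is lifted by 6 mm or more, its far bottom edge staying on the board, and held for 0.3 s (angle between right_tote's own z axis and vertical above 0.04 rad and z of right_tote_far_foot in the frame of board below 0.016 m), for 0.3 s.
At the end, for the whole second after the job is handed in: each full tote (its weight on the board over 4.8 N) stands within 6 mm of touching the far rail and each empty one within 6 mm of touching the near rail, each in its own lane (35 mm to either side), square to the board within 0.08 rad, level and at rest (((contact force between left_tote and board above 4.8 N and x of left_tote in the frame of board above 0.094 m) or (contact force between left_tote and board below 4.8 N and x of left_tote in the frame of board below -0.094 m)) and y of left_tote in the frame of board between 0.095 and 0.165 m and angle between the x axis of each of left_tote, right_tote and the x axis of board, either way round below 0.08 rad and angle between each of left_tote, right_tote's own z axis and vertical below 0.03 rad and linear speed of each of left_tote, right_tote below 0.01 m/s and ((contact force between right_tote and board above 4.8 N and x of right_tote in the frame of board above 0.094 m) or (contact force between right_tote and board below 4.8 N and x of right_tote in the frame of board below -0.094 m)) and y of right_tote in the frame of board between -0.165 and -0.095 m).
It fails at once if a tote is tipped by more than 0.2 rad (about 30 mm at the handle) (angle between any of left_tote, right_tote's own z axis and vertical above 0.2 rad).
It fails at once if a tote's far end leaves the board by more than 10 mm (it is carried, not slid) (z of any of left_tote_far_foot, right_tote_far_foot in the frame of board above 0.018 m).
It fails at once if a tote is rammed against a rail with more than 25 N (contact force between any of left_tote, right_tote and far_rail above 25 N or contact force between any of left_tote, right_tote and near_rail above 25 N).
It fails at once if a tote is slammed down or pressed on the board with more than 40 N (contact force between any of left_tote, right_tote and board above 40 N).
It fails at once if a bystander is moved by more than 30 mm (distance of any of candle, jar, spool, flowerpot, bowl, glue, brush from where it was at the start of the episode above 0.03 m).
It also fails if it takes over 54 s, if anything falls off the work surface, if the arm or the gripper's body presses on something with over 40 N, if the wrist force passes 120 N, or if a joint passes its speed limit or range.

## Robot

A 6-joint arm with a two-finger parallel gripper is mounted at the origin on the work surface. World frame = base frame: x ahead of the robot, y to its left, z up, the work surface at z = 0. Lengths are in mm, angles in rad, forces in N, time in s.
With the tool pointing down it reaches from about 350 to 775 mm from the base axis. Payload 7.3 kg.
Tool frame: the origin (TCP) lies midway between the tips of the shut fingers; the grasp point (between the pads) lies bot.tcp_to_grasp behind it (bot.tcp_to_grasp is the distance from the TCP to the grasp point, in mm); z points along the fingers, y is the direction in which the jaws open and shut (so a half turn about z gives the same grasp; the last joint's range is limited). The gripper opens to 92 mm and grips with 3 to 60 N. Pads are 19 mm wide; open, the fingers measure 130 mm over their backs; the gripper's body (75 mm by 190 mm) begins 47 mm behind the grasp point.
Start: joints at [1.029, 0.342, 1.524, -0, 1.275, -0.146], TCP at [202.399, 484.437, 226.741] pointing down, gripper open.
Joint ranges: [-2.53, 2.53], [-0.77, 2.02], [0.04, 2.7], [-1, 4.14], [0.28, 2.66], [-3.11, 3.11]. Speed limits (rad/s): [2.57, 2.57, 3.14, 3.14, 3.14, 3.14].

## Interface

Orientations are given as [roll, pitch, yaw] about the fixed x, y, z axes, in that order (R = Rz(yaw) Ry(pitch) Rx(roll)).
In Python, from plant import bot gives the robot as it stands.
- The arm moves only by the shell command python3 -m inch 'ROWS'. ROWS is JSON, one flat list of numbers, 7 for each row, row after row: the shift along the world's x, y, z in cm, then the turn, a rotation vector about the world's x, y, z in degrees, then the gripper command: -1 is shut, 1 is fully open, values between are in proportion. In form: [tx, ty, tz, ax, ay, az, fingers, tx, ty, tz, ax, ay, az, fingers, ...]. A call has exactly 5 rows; each row is the pose to reach, as a shift and turn from the pose measured when the call began; what a row does not reach only later rows make up. A row lasts 1/10 s, in which the tool goes at most 50 mm and 8.59 degrees, less where a joint would pass 70% of its speed; a pose out of reach is approached as far as the arm can. A call with a gripper value outside its range is refused whole. The fingers move at their own pace and stop on an object; the grip force is fixed at half the most. Time passes only in rows, so rows that repeat a pose let the fingers close, or fill a call up. It gives the time, the measured TCP pose, the force and the opening at its end, in the units of the state.
- bot.get_obs(): the state, without advancing time (a new reading comes with each control period).
- bot.capture(name): name is "scene" or "top"; returns the picture (420x560x3 uint8, red, green, blue); there is no depth.
- bot.calibration(name): a dict with "fx", "fy", "cx", "cy" (pixels), "cam_to_world" (4x4, takes a point from camera to world coordinates). Camera axes: x right, y down, z forward; pixel columns grow to the right and rows downward; lengths in mm; the calibration is good to about 2 mm. A picture is of the moment at which its call begins. calibration takes no time and is no camera call.
- bot.close_job(): hands the job in, once; it reports no verdict.
The state is a dict: "time": time; "joint_positions": joint angles; "dq": joint speeds; "tau": joint torques, N m; "tool_pos": TCP position; "tcp_rot": TCP orientation; "contact_force": force on the tool from outside, world axes, zero at the start; "moment": the same for the moment, N m; "grip_width": finger opening in mm.
Only numpy, scipy, OpenCV 4.12 (cv2) and the standard library are available. Lean on these libraries where they do the work, as an engineer would, in place of code of your own. Each camera call takes 0.05 s, during which the arm holds its last target.

## Working session

There is one attempt and no reset: what is moved stays moved. The work goes in short steps, Python scripts to look and compute and a shell command to move; the robot and the scene stay as the last step left them, time stands still between calls to the robot, and variables do not carry over. Pictures are saved under pics/ and viewed, and the job is handed in when it is done.

```bash
ls; mkdir -p pics
python3 - <<'E'
from plant import bot
import cv2,json
print(bot.get_obs(), bot.tcp_to_grasp)
for n in("scene","top"):
    im=bot.capture(n); cv2.imwrite(f"pics/{n}0.png",im[:,:,::-1]); c=bot.calibration(n); print(n,c)
E
```

```text
pics
{'time': 0.0, 'joint_positions': array([ 1.02901779e+00,  3.42754621e-01,  1.52498004e+00, -1.03506666e-06,
        1.27538228e+00, -1.46010863e-01]), 'dq': array([-0.00067253, -0.00112528, -0.00035803,  0.00061196, -0.0008619 ,
        0.00055746]), 'tau': array([ 2.33612918e-03, -4.31233513e+01, -2.44222963e+01,  7.19628436e-02,
        5.58283541e-02, -1.15244920e-04]), 'tool_pos': array([202.18056869, 484.09078379, 226.0413047 ]), 'tcp_rot': array([-3.14008445e+00, -2.20792634e-04,  2.74582512e+00]), 'contact_force': array([ 0.52358895, -0.25248858,  0.22336215]), 'moment': array([-0.00509495, -0.01279703,  0.00838805]), 'grip_width': 91.70504606385634} 18.8
scene {'fx': 535.1172449098268, 'fy': 535.1172449098268, 'cx': 275.0625865464068, 'cy': 217.33295734306532, 'cam_to_world': array([[ 8.11455125e-01,  2.97004590e-01, -5.03317846e-01,
         1.30957407e+03],
       [ 5.84369132e-01, -4.23114837e-01,  6.92449675e-01,
        -1.20329246e+03],
       [-7.30051689e-03, -8.56015250e-01, -5.16899017e-01,
         9.51429373e+02],
       [ 0.00000000e+00,  0.00000000e+00,  0.00000000e+00,
         1.00000000e+00]])}
top {'fx': 538.6484879853386, 'fy': 538.6484879853386, 'cx': 285.0840546434884, 'cy': 204.58987595750804, 'cam_to_world': array([[ 1.48836815e-02, -9.86422567e-01,  1.63551203e-01,
         2.16747882e+02],
       [-9.99710560e-01, -1.15885335e-02,  2.10831994e-02,
        -1.03084597e+02],
       [-1.89016250e-02, -1.63817661e-01, -9.86309537e-01,
         1.85428483e+03],
       [ 0.00000000e+00,  0.00000000e+00,  0.00000000e+00,
         1.00000000e+00]])}
```

View pics/scene0.png

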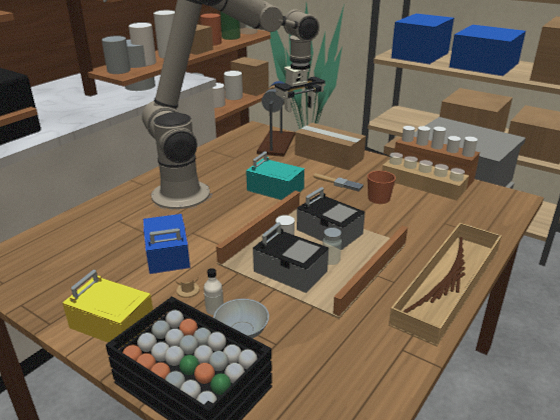

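View pics/top0.png

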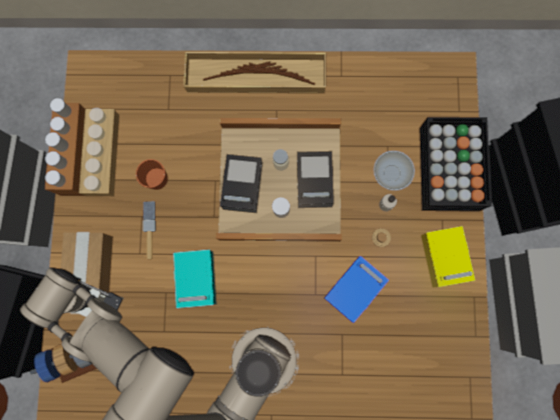

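Run:
```python
import cv2
im=cv2.imread("pics/top0.png")[60:260,120:400]
cv2.imwrite("pics/top0c.png",cv2.resize(im,None,fx=2.8,fy=2.8,interpolation=cv2.INTER_CUBIC))
```

```text
(no output)
```

View pics/top0c.png

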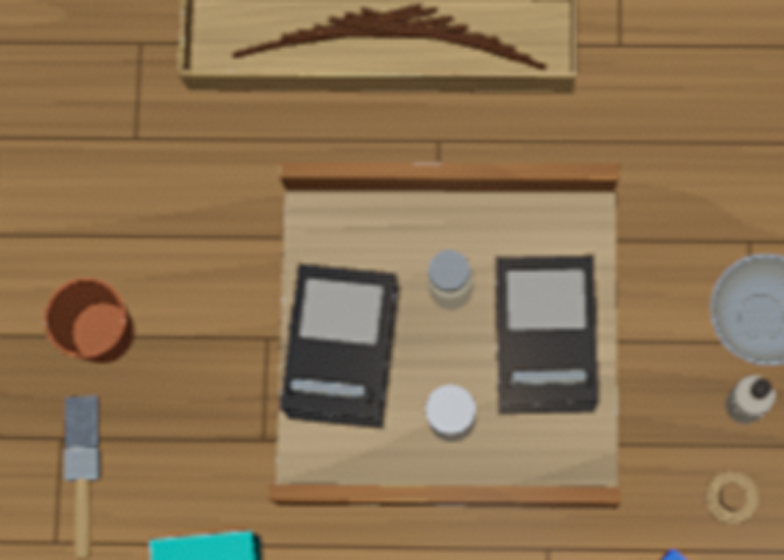

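Candidates: grey/black totes at top-view (240,183) (left) and (315,180) (right), on the board. Look-alikes: turquoise (194,278), blue (356,288), yellow (450,256). I choose the two grey ones on the board. The crop confirms black lids with steel bars at about (237,199) and (316,194).

```bash
cat > h.py <<'E'
import numpy as np,cv2
from plant import bot
def ray(n,uv,z):
    c=bot.calibration(n);T=c["cam_to_world"]
    uv=np.atleast_2d(np.float64(uv))
    d=np.c_[(uv[:,0]-c["cx"])/c["fx"],(uv[:,1]-c["cy"])/c["fy"],np.ones(len(uv))]@T[:3,:3].T
    o=T[:3,3]; return (o+d*((z-o[2])/d[:,2])[:,None])[:,:2]
def blobs(mask,lo):
    k,l,s,c=cv2.connectedComponentsWithStats(mask.astype(np.uint8))
    return [(np.argwhere(l==i)[:,::-1],s[i]) for i in range(1,k) if s[i][4]>=lo]
E
python3 - <<'E'
from h import *
im=cv2.imread("pics/top0.png"); hsv=cv2.cvtColor(im,cv2.COLOR_BGR2HSV)
H,S,V=cv2.split(hsv)
roi=np.zeros(V.shape,bool); roi[110:245,210:350]=1
rect=lambda p:cv2.minAreaRect(np.float32(p))
for nm,m,z,lo in(("dark",(V<75)&roi,93,300),("grey",(V>110)&(S<50)&roi,129,20)):
    for p,s in blobs(m,lo):
        r=rect(ray("top",p,z)); b=cv2.boxPoints(r).round(0).tolist()
        print(nm,s,p.mean(0).round(1),np.round(r[0],1),np.round(r[1],1),round(r[2],1),b)
red=(S>120)&(H<14)&(V>50)&roi
for p,s in blobs(red,60):
    r=rect(ray("top",p,68)); print("rail",s,np.round(r[0],1),np.round(r[1],1),round(r[2],1),cv2.boxPoints(r).round(0).tolist())
E
```

```text
dark [298 152  35  55 943] [316.4 183.5] [ 597.4 -163.8] [184.2 113. ] 0.7 [[505.0, -108.0], [506.0, -221.0], [690.0, -219.0], [689.0, -106.0]]
dark [ 221  155   41   57 1156] [241.1 188.1] [580.7  83.2] [121.5 185. ] 84.7 [[483.0, 31.0], [667.0, 14.0], [678.0, 135.0], [494.0, 152.0]]
grey [273 149  15  18 222] [280.  157.4] [660.  -47.1] [57.7 46.2] 0.8 [[631.0, -24.0], [632.0, -71.0], [689.0, -70.0], [689.0, -24.0]]
grey [301 156  28  22 578] [314.4 166.7] [ 630.8 -161. ] [70.7 88.8] 0.6 [[595.0, -117.0], [596.0, -206.0], [667.0, -205.0], [666.0, -116.0]]
grey [227 160  30  23 572] [241.4 170.9] [613.8  79.1] [90.1 70.1] 84.5 [[575.0, 38.0], [644.0, 31.0], [653.0, 121.0], [583.0, 127.0]]
grey [303 192  26   5 100] [315.8 194.2] [ 538.9 -164.7] [13.2 81.3] 0.7 [[532.0, -124.0], [533.0, -205.0], [546.0, -205.0], [545.0, -124.0]]
grey [224 196  26   5  93] [236.3 198.1] [522.2  92.6] [82.9 12.4] 84.2 [[512.0, 52.0], [524.0, 51.0], [533.0, 133.0], [520.0, 134.0]]
grey [272 197  18  19 276] [280.4 205.9] [498.1 -51.3] [59.2 55.3] 0.8 [[468.0, -24.0], [469.0, -79.0], [528.0, -79.0], [527.0, -23.0]]
rail [221 123  42   5 113] [789.7  89.8] [ 14.4 141.9] 0.5 [[782.0, 161.0], [783.0, 19.0], [798.0, 19.0], [796.0, 161.0]]
rail [265 124  74   4 180] [ 789.7 -117.1] [ 10.7 251.4] 0.5 [[783.0, 9.0], [785.0, -243.0], [796.0, -243.0], [794.0, 9.0]]
```

Run:
```python
from h import *
im=cv2.imread("pics/top0.png")
c=cv2.resize(im[112:130,210:350],None,fx=5,fy=5,interpolation=cv2.INTER_NEAREST)
d=cv2.resize(im[225:248,210:350],None,fx=5,fy=5,interpolation=cv2.INTER_NEAREST)
cv2.imwrite("pics/rails.png",np.vstack([c,d]))
for x in(230,260,300,330): print(x,im[117:132,x].tolist(),'\n',im[230:244,x].tolist())
H,S,V=cv2.split(cv2.cvtColor(im,cv2.COLOR_BGR2HSV))
print(S[117:132,300],H[117:132,300]);print(S[230:244,300],H[230:244,300])
```

```text
230 [[67, 105, 139], [66, 105, 148], [65, 105, 152], [65, 108, 152], [65, 107, 153], [60, 102, 145], [42, 73, 109], [23, 46, 74], [21, 40, 66], [19, 38, 64], [36, 54, 78], [78, 105, 126], [113, 145, 164], [122, 155, 174], [124, 156, 175]] 
 [[110, 140, 158], [107, 136, 153], [89, 116, 137], [69, 105, 146], [65, 105, 152], [65, 107, 154], [68, 108, 155], [63, 104, 149], [54, 91, 133], [33, 59, 90], [44, 74, 101], [71, 111, 144], [77, 117, 150], [76, 115, 149]]
260 [[73, 111, 144], [67, 109, 152], [68, 111, 158], [70, 112, 158], [68, 110, 156], [64, 104, 149], [45, 78, 117], [31, 53, 82], [29, 47, 72], [24, 44, 69], [36, 56, 79], [78, 105, 127], [114, 144, 164], [121, 153, 172], [122, 154, 173]] 
 [[111, 140, 159], [112, 140, 159], [111, 142, 162], [93, 136, 164], [75, 118, 159], [69, 111, 157], [68, 108, 154], [70, 113, 156], [71, 115, 156], [47, 78, 109], [47, 73, 97], [74, 111, 143], [78, 118, 152], [76, 116, 149]]
300 [[73, 112, 146], [70, 112, 152], [69, 111, 157], [66, 107, 151], [63, 101, 145], [61, 100, 143], [52, 89, 129], [37, 62, 93], [28, 47, 72], [24, 46, 71], [30, 52, 77]
[... 272 characters left out ...]
, 148], [81, 118, 149]]
330 [[72, 111, 145], [67, 105, 145], [63, 102, 146], [61, 101, 146], [64, 104, 148], [65, 106, 152], [60, 102, 146], [37, 68, 104], [27, 48, 75], [26, 45, 72], [28, 49, 75], [68, 92, 115], [110, 141, 160], [121, 152, 171], [121, 152, 173]] 
 [[105, 133, 152], [108, 138, 156], [108, 138, 156], [85, 114, 138], [66, 101, 141], [62, 102, 146], [64, 103, 147], [65, 105, 150], [65, 103, 147], [47, 77, 114], [37, 60, 87], [58, 85, 113], [72, 109, 141], [74, 112, 145]]
[128 138 143 144 144 146 152 154 156 169 156 104  80  76  76] [16 15 14 14 14 14 14 13 13 14 14 16 18 18 18]
[ 79  76  80 110 129 129 130 127 130 119 115 115 115 116] [18 18 18 16 15 14 14 14 14 14 14 16 16 16]
```

View pics/rails.png

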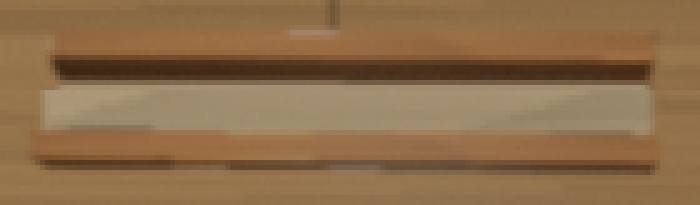

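Run:
```python
from h import *
print("far top inner",ray("top",[(230,122.9),(260,122.9),(300,123.3),(330,123.5)],68))
print("far base inner",ray("top",[(230,127.5),(260,127.5),(300,127.7),(330,127.7)],8))
print("near top inner",ray("top",[(230,232.5),(300,232.6),(330,232.8)],68))
print("near top outer",ray("top",[(230,238.7),(300,239),(330,239.3)],68))
print("ends far top",ray("top",[(220.5,121),(341,122)],68),"near",ray("top",[(216.5,236),(341,236.5)],68))
```

```text
far top inner [[ 796.87920469  129.75666004]
 [ 797.78491787   25.96226044]
 [ 797.55581852 -112.09173904]
 [ 797.74241346 -215.34487522]]
far base inner [[ 799.30709567  137.0371101 ]
 [ 800.26053705   29.91293935]
 [ 800.7897603  -112.56275546]
 [ 801.73909507 -219.13491947]]
near top inner [[ 416.30210063  117.69751084]
 [ 418.94606904 -116.01098145]
 [ 419.54953602 -215.8153141 ]]
near top outer [[ 395.53531186  117.03948438]
 [ 397.55898365 -116.23237346]
 [ 397.8519697  -215.84230398]]
ends far top [[ 803.42508081  162.90874617]
 [ 803.44298741 -253.15634032]] near [[ 403.9880707   162.48188518]
 [ 407.65844844 -252.3290522 ]]
```

```bash
python3 -m inch '[3.1,-3.8,0,0,0,-7.2,1, 6.2,-7.6,0,0,0,-14.4,1, 9.3,-11.4,0,0,0,-21.6,1, 12.4,-15.2,0,0,0,-28.8,1, 15.5,-19,0,0,0,-36,1]'; python3 -m inch '[3.1,-3.8,0,0,0,-7.2,1, 6.2,-7.6,0,0,0,-14.4,1, 9.3,-11.4,0,0,0,-21.6,1, 12.4,-15.2,0,0,0,-28.8,1, 15.5,-19,0,0,0,-36,1]'
```

```text
time: 0.6
tool_pos: [357.9, 292.4, 226.0]
tcp_rot: [-3.14, -0.0, 2.113]
contact_force: [0.4, 0.8, -0.2]
grip_width: 91.9
time: 1.1
tool_pos: [513.7, 100.6, 225.7]
tcp_rot: [-3.139, -0.0, 1.479]
contact_force: [-0.3, 0.6, 0.7]
grip_width: 91.3
```

```bash
python3 -m inch '[0.5,-0.4,-2,0,0,0,1, 0.9,-0.8,-4.5,0,0,0,1, 0.9,-0.8,-7,0,0,0,1, 0.9,-0.8,-9.5,0,0,0,1, 0.9,-0.8,-11.2,0,0,0,1]'; python3 -m inch '[0,0,-0.3,0,0,0,1, 0,0,-0.3,0,0,0,1, 0,0,-0.3,0,0,0,1, 0,0,-0.3,0,0,0,1, 0,0,-0.3,0,0,0,1]'
python3 - <<'E'
from h import *
o=bot.get_obs();print(o["tool_pos"],o["contact_force"])
cv2.imwrite("pics/s1.png",cv2.resize(bot.capture("scene")[150:300,220:420,::-1],None,fx=4,fy=4,interpolation=cv2.INTER_CUBIC))
E
```

```text
time: 1.6
tool_pos: [521.6, 92.4, 111.6]
tcp_rot: [-3.136, 0.0, 1.479]
contact_force: [0.1, 0.8, -0.3]
grip_width: 91.9
time: 2.1
tool_pos: [522.1, 92.4, 109.5]
tcp_rot: [-3.138, -0.0, 1.479]
contact_force: [1.1, -1.0, 0.8]
grip_width: 91.9
[522.11572655  92.40158234 109.48346266] [ 1.09459723 -1.03206926  0.80915446]
```

View pics/s1.png

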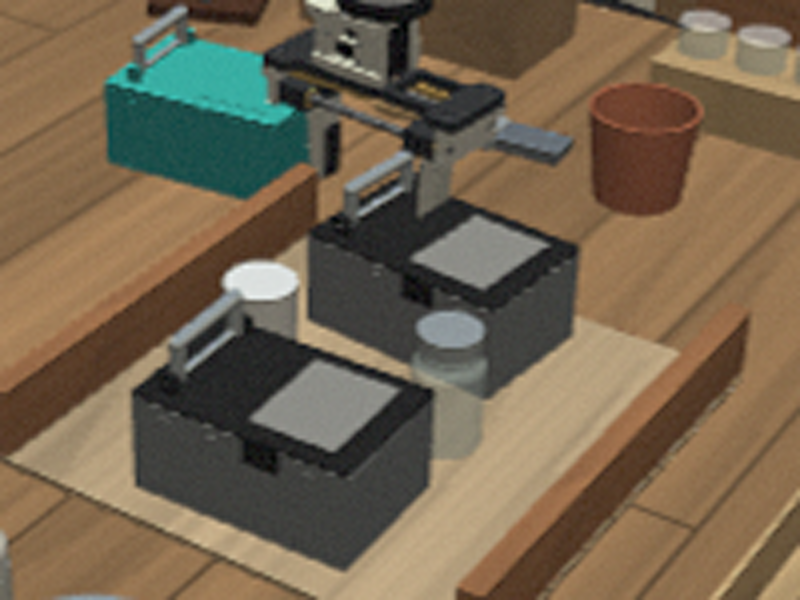

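The open jaws straddle the left bar (crop 385,185). Next I close them.

```bash
python3 -m inch '[0,0,0,0,0,0,-1, 0,0,0,0,0,0,-1, 0,0,0,0,0,0,-1, 0,0,0,0,0,0,-1, 0,0,0,0,0,0,-1]';python3 -m inch '[0,0,0,0,0,0,-1, 0,0,0,0,0,0,-1, 0,0,0,0,0,0,-1, 0,0,0,0,0,0,-1, 0,0,0,0,0,0,-1]'
```

```text
time: 2.65
tool_pos: [522.0, 92.4, 109.3]
tcp_rot: [-3.138, -0.0, 1.479]
contact_force: [-0.2, -0.4, -0.1]
grip_width: 56.3
time: 3.15
tool_pos: [522.0, 92.4, 109.3]
tcp_rot: [-3.138, -0.0, 1.479]
contact_force: [-0.4, -0.3, 0.9]
grip_width: 16.2
```

```bash
python3 -m inch '[0,0,0,0,0,0,-1, 0,0,0,0,0,0,-1, 0,0,0,0,0,0,-1, 0,0,0,0,0,0,-1, 0,0,0,0,0,0,-1]'
```

```text
time: 3.65
tool_pos: [522.0, 92.4, 109.3]
tcp_rot: [-3.138, -0.0, 1.479]
contact_force: [1.7, 0.6, 0.1]
grip_width: 11.0
```

```bash
python3 -m inch '[0,0,0.3,0,0,0,-1, 0,0,0.6,0,0,0,-1, 0,0,0.9,0,0,0,-1, 0,0,1.2,0,0,0,-1, 0,0,1.2,0,0,0,-1]';for i in 1 2 3; do python3 -m inch '[0,0,0,0,0,0,-1, 0,0,0,0,0,0,-1, 0,0,0,0,0,0,-1, 0,0,0,0,0,0,-1, 0,0,0,0,0,0,-1]'; done
python3 - <<'E'
from h import *
for i in range(5):
    im=bot.capture("scene"); o=bot.get_obs();print(o["time"],o["tool_pos"].round(1),o["contact_force"].round(2),o["tau"].round(2))
cv2.imwrite("pics/s2.png",cv2.resize(im[150:300,220:420,::-1],None,fx=4,fy=4,interpolation=cv2.INTER_CUBIC))
E
```

```text
time: 4.15
tool_pos: [522.2, 92.4, 121.8]
tcp_rot: [-3.138, -0.0, 1.479]
contact_force: [-0.5, 0.5, -2.0]
grip_width: 10.9
time: 4.65
tool_pos: [522.1, 92.4, 121.7]
tcp_rot: [-3.138, -0.0, 1.479]
contact_force: [-0.8, 0.4, -0.7]
grip_width: 10.8
time: 5.15
tool_pos: [522.1, 92.4, 121.7]
tcp_rot: [-3.138, -0.0, 1.479]
contact_force: [-0.5, 0.8, -2.1]
grip_width: 10.8
time: 5.65
tool_pos: [522.1, 92.4, 121.7]
tcp_rot: [-3.138, -0.0, 1.479]
contact_force: [-0.5, 0.7, -1.9]
grip_width: 11.0
5.7 [522.1  92.4 121.7] [-0.33  0.16 -1.8 ] [-3.000e-02 -4.672e+01 -2.170e+01  7.000e-02 -6.000e-02 -0.000e+00]
5.75 [522.1  92.4 121.7] [ 0.58 -0.01 -1.56] [-3.000e-02 -4.672e+01 -2.170e+01  7.000e-02 -6.000e-02 -0.000e+00]
5.8 [522.1  92.4 121.7] [-0.32 -0.65 -1.8 ] [-3.000e-02 -4.671e+01 -2.170e+01  7.000e-02 -6.000e-02 -0.000e+00]
5.85 [522.1  92.4 121.7] [-0.22 -0.1  -1.49] [-3.000e-02 -4.671e+01 -2.170e+01  7.000e-02 -6.000e-02 -0.000e+00]
5.9 [522.1  92.4 121.7] [-0.08  0.34 -1.83] [-3.000e-02 -4.671e+01 -2.170e+01  7.000e-02 -6.000e-02 -0.000e+00]
```

View pics/s2.png

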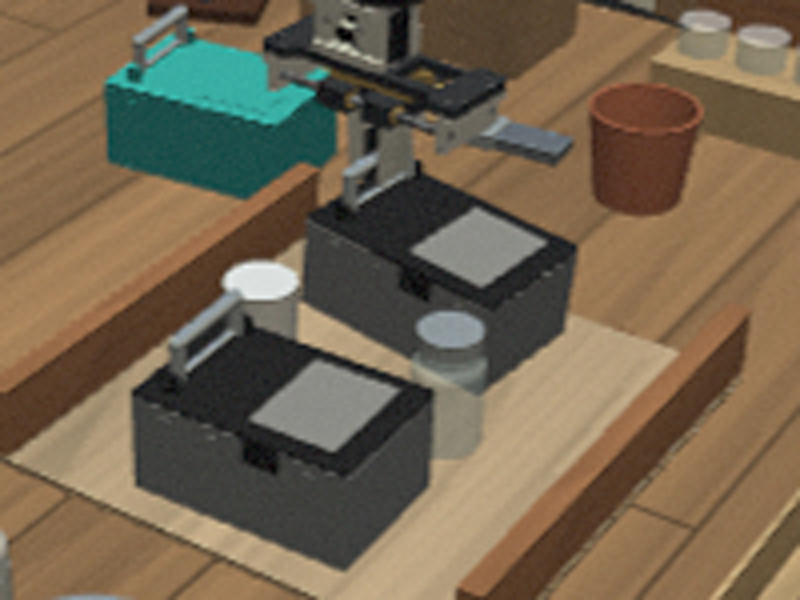

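The handle end is up (lid's near corner at crop 310,215, raised; far end still down). The average is about -1.7 N, which suggests empty. I'll set it down and check the baseline.

```bash
python3 -m inch '[0,0,-0.3,0,0,0,-1, 0,0,-0.6,0,0,0,-1, 0,0,-0.9,0,0,0,-1, 0,0,-1.1,0,0,0,-1, 0,0,-1.2,0,0,0,-1]'
python3 - <<'E'
from h import *
F=[]
for i in range(6):
    im=bot.capture("top"); o=bot.get_obs();F.append(o["contact_force"])
print(o["tool_pos"].round(1),np.mean(F,0),o["tau"][1:3].round(2))
E
```

```text
time: 6.4
tool_pos: [521.9, 92.4, 109.3]
tcp_rot: [-3.138, -0.0, 1.479]
contact_force: [-0.9, -0.4, -1.6]
grip_width: 11.3
[522.2  92.4 109.8] [ 0.14836148 -0.16745785 -2.1561332 ] [-47.01 -21.03]
```

```bash
python3 -m inch '[0,0,-0.05,0,0,0,-1, 0,0,-0.1,0,0,0,-1, 0,0,-0.1,0,0,0,-1, 0,0,-0.1,0,0,0,-1, 0,0,-0.1,0,0,0,-1]'
python3 - <<'E'
from h import *
F=[]
for i in range(6):
    im=bot.capture("top"); o=bot.get_obs();F.append(o["contact_force"])
print(o["tool_pos"].round(1),np.mean(F,0),o["tau"][1:3].round(2))
E
```

```text
time: 7.2
tool_pos: [522.4, 92.4, 109.3]
tcp_rot: [-3.139, -0.0, 1.479]
contact_force: [-1.3, -0.1, 4.7]
grip_width: 11.2
[522.4  92.4 109.2] [-2.02893612  0.03854502  5.37979121] [-43.39 -19.95]
```

Left is empty: about 2 N when lifted, within the 1–2.3 N band. It goes to the near rail, turning about +5.7° on the way.

```bash
python3 -m inch '[0,0,0.1,0,0,0,-1, -0.8,0,0.1,0,0,0.8,-1, -1.7,0,0.1,0,0,1.6,-1, -2.6,0,0.1,0,0,2.4,-1, -3.5,0,0.1,0,0,3.2,-1]'; python3 -m inch '[-0.8,0,0,0,0,0.7,-1, -1.6,0,0,0,0,1.4,-1, -2.4,0,0,0,0,2.1,-1, -3,0,0,0,0,2.6,-1, -3.4,0,0,0,0,2.6,-1]'
python3 - <<'E'
from h import *
for i in range(2):
    im=bot.capture("top"); o=bot.get_obs();print(o["tool_pos"].round(1),o["contact_force"].round(1),o["tcp_rot"][2])
cv2.imwrite("pics/t3.png",cv2.resize(im[90:260,190:370,::-1],None,fx=3.5,fy=3.5,interpolation=cv2.INTER_CUBIC))
cv2.imwrite("pics/s3.png",cv2.resize(bot.capture("scene")[150:300,220:420,::-1],None,fx=4,fy=4,interpolation=cv2.INTER_CUBIC))
E
```

```text
time: 8.0
tool_pos: [486.2, 92.4, 110.1]
tcp_rot: [-3.139, -0.0, 1.536]
contact_force: [0.6, 0.0, -2.1]
grip_width: 10.6
time: 8.5
tool_pos: [451.7, 92.5, 110.2]
tcp_rot: [-3.139, -0.0, 1.582]
contact_force: [0.6, -0.0, -1.7]
grip_width: 10.9
[451.2  92.5 110.1] [-1.4  0.6 -1.4] 1.5813115437238756
[451.7  92.5 110.1] [ 0.1  0.2 -2.4] 1.5811963653641112
```

View pics/t3.png

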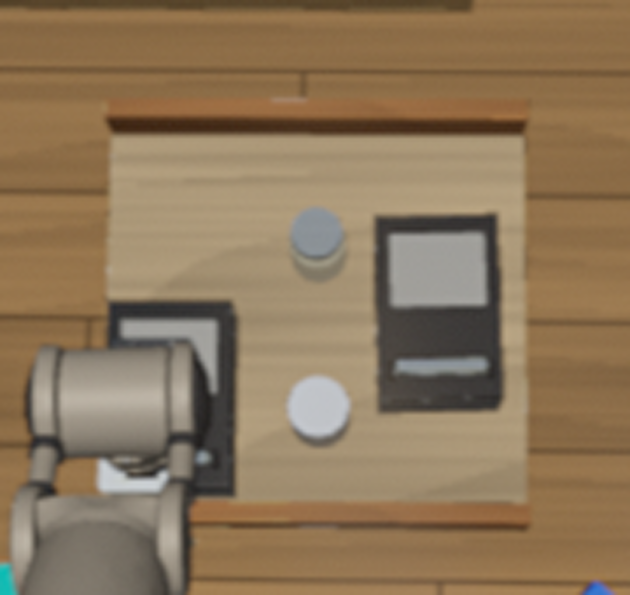

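View pics/s3.png

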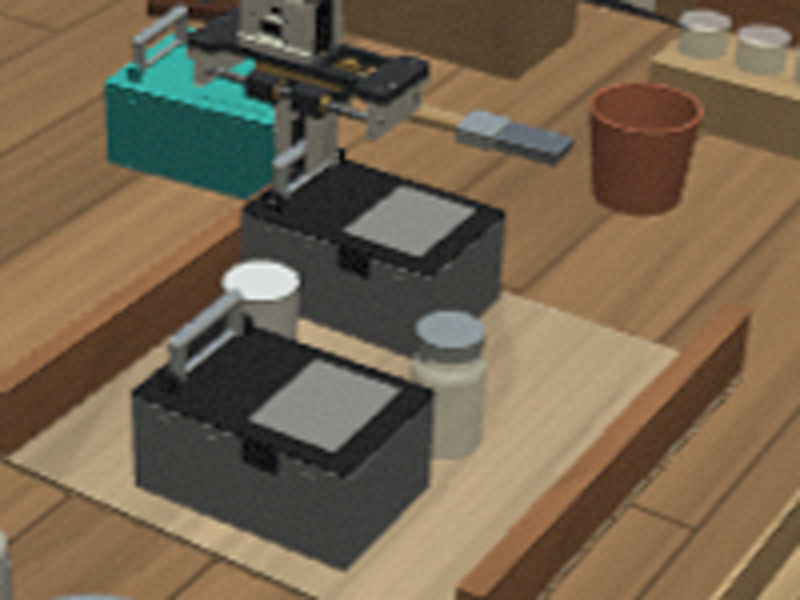

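```bash
python3 -m inch '[-0.2,0,0,0,0,0,-1, -0.4,0,0,0,0,0,-1, -0.6,0,0,0,0,0,-1, -0.7,0,0,0,0,0,-1, -0.8,0,0,0,0,0,-1]'; python3 -m inch '[-0.05,0,0,0,0,0,-1, -0.1,0,0,0,0,0,-1, -0.15,0,0,0,0,0,-1, -0.15,0,0,0,0,0,-1, -0.15,0,0,0,0,0,-1]'
```

```text
time: 9.15
tool_pos: [444.1, 92.4, 110.2]
tcp_rot: [-3.139, -0.0, 1.581]
contact_force: [0.7, 0.9, -2.2]
grip_width: 11.1
time: 9.65
tool_pos: [442.5, 92.5, 110.2]
tcp_rot: [-3.139, -0.0, 1.581]
contact_force: [-1.3, -0.0, -2.6]
grip_width: 11.0
```

```bash
python3 -m inch '[-0.05,0,0,0,0,0,-1, -0.1,0,0,0,0,0,-1, -0.15,0,0,0,0,0,-1, -0.15,0,0,0,0,0,-1, -0.15,0,0,0,0,0,-1]';  python3 -m inch '[-0.05,0,0,0,0,0,-1, -0.1,0,0,0,0,0,-1, -0.15,0,0,0,0,0,-1, -0.15,0,0,0,0,0,-1, -0.15,0,0,0,0,0,-1]'
```

```text
time: 10.15
tool_pos: [441.4, 92.4, 110.3]
tcp_rot: [-3.139, -0.0, 1.581]
contact_force: [2.9, -1.2, -2.7]
grip_width: 11.1
time: 10.65
tool_pos: [440.6, 92.5, 110.6]
tcp_rot: [-3.141, -0.0, 1.581]
contact_force: [5.3, 0.5, -2.6]
grip_width: 10.8
```

Contact at the rail (Fx 5 N, x = 441, as predicted). I lower and release.

```bash
python3 -m inch '[0,0,-0.05,0,0,0,-1, 0,0,-0.09,0,0,0,-1, 0,0,-0.09,0,0,0,0.2, 0,0,-0.09,0,0,0,1, 0,0,-0.09,0,0,0,1]'; python3 -m inch '[0,0,0,0,0,0,1, 0,0,0,0,0,0,1, 0,0,0,0,0,0,1, 0,0,0,0,0,0,1, 0,0,0,0,0,0,1]'
```

```text
time: 11.15
tool_pos: [439.5, 92.4, 109.4]
tcp_rot: [-3.139, -0.0, 1.581]
contact_force: [0.6, -0.7, 0.2]
grip_width: 30.3
time: 11.65
tool_pos: [439.5, 92.4, 109.4]
tcp_rot: [-3.139, -0.0, 1.581]
contact_force: [-0.2, 0.5, -0.2]
grip_width: 69.7
```

```bash
python3 -m inch '[0,0,2,0,0,0,1, 0,0,5,0,0,0,1, 0,0,9,0,0,0,1, 1,-2,10,0,0,0,1, 3,-6,10,0,0,0,1]'; python3 -m inch '[1.5,-4,0,0,0,0,1, 3,-8.5,0,0,0,0,1, 4.5,-12.5,0,0,0,0,1, 5.5,-16,0,0,0,0,1, 6.5,-19,0,0,0,0,1]'
python3 - <<'E'
from h import *
im=bot.capture("top")
cv2.imwrite("pics/t4.png",im[:,:,::-1])
cv2.imwrite("pics/s4.png",cv2.resize(bot.capture("scene")[150:300,220:420,::-1],None,fx=4,fy=4,interpolation=cv2.INTER_CUBIC))
cv2.imwrite("pics/t4c.png",cv2.resize(im[90:260,190:370,::-1],None,fx=3.5,fy=3.5,interpolation=cv2.INTER_CUBIC))
E
```

```text
time: 12.15
tool_pos: [470.2, 33.5, 211.9]
tcp_rot: [3.14, -0.001, 1.585]
contact_force: [0.5, -0.3, -0.2]
grip_width: 91.8
time: 12.65
tool_pos: [535.4, -158.6, 211.7]
tcp_rot: [3.14, -0.001, 1.584]
contact_force: [-0.4, 0.3, 0.1]
grip_width: 91.9
```

View pics/t4c.png

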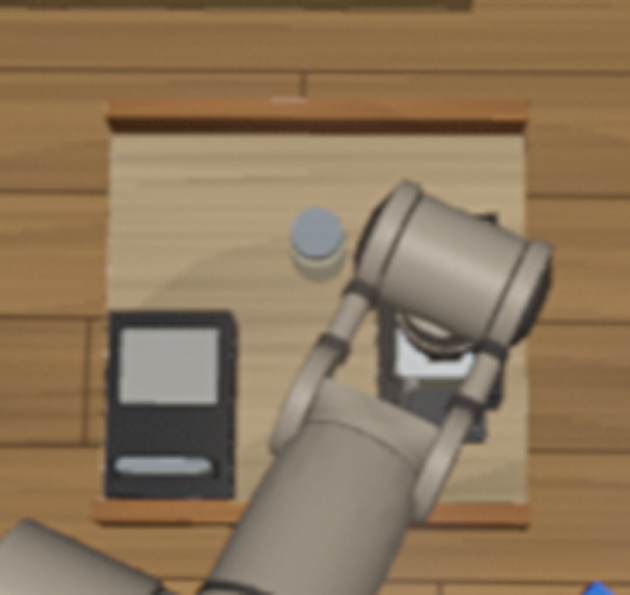

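View pics/s4.png

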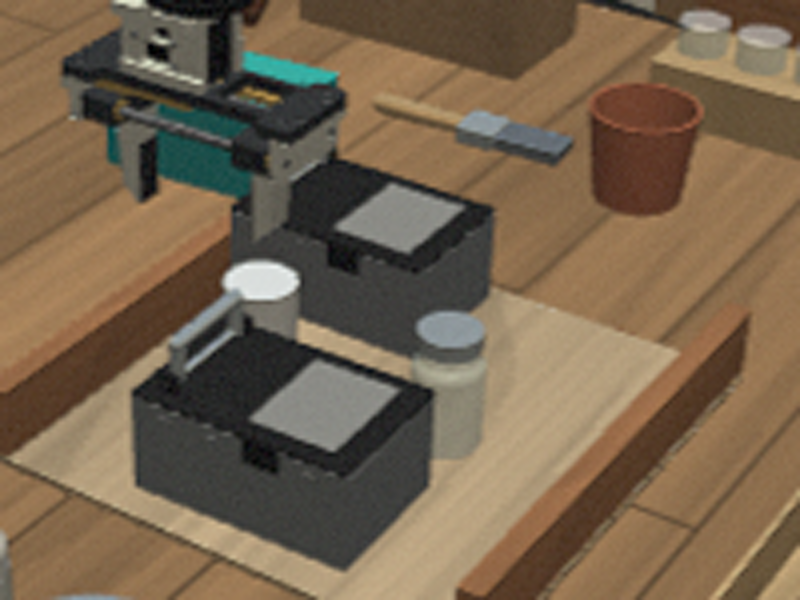

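The left tote sits square against the near rail (top crop, lower edge at about (165,497)). Now the right bar: shift about +3.5, -6, -102 mm.

```bash
python3 -m inch '[0.3,-0.6,-2.5,0,0,0,1, 0.3,-0.6,-5,0,0,0,1, 0.3,-0.6,-7.5,0,0,0,1, 0.3,-0.6,-9.5,0,0,0,1, 0.3,-0.6,-10.2,0,0,0,1]'; for i in 1 2 3; do python3 -m inch '[0,0,0,0,0,0,-1, 0,0,0,0,0,0,-1, 0,0,0,0,0,0,-1, 0,0,0,0,0,0,-1, 0,0,0,0,0,0,-1]'; done
```

```text
time: 13.25
tool_pos: [537.5, -164.9, 107.3]
tcp_rot: [-3.14, -0.001, 1.582]
contact_force: [-1.0, -0.0, -0.8]
grip_width: 91.7
time: 13.75
tool_pos: [537.8, -165.1, 107.9]
tcp_rot: [-3.141, -0.001, 1.582]
contact_force: [-0.6, -0.7, -0.5]
grip_width: 56.6
time: 14.25
tool_pos: [537.8, -165.1, 107.9]
tcp_rot: [-3.141, -0.001, 1.582]
contact_force: [0.2, 0.4, -0.5]
grip_width: 16.4
time: 14.75
tool_pos: [537.9, -165.1, 108.0]
tcp_rot: [-3.141, -0.001, 1.582]
contact_force: [-0.2, -0.2, 0.4]
grip_width: 11.2
```

```bash
python3 -m inch '[0,0,0.3,0,0,0,-1, 0,0,0.6,0,0,0,-1, 0,0,0.9,0,0,0,-1, 0,0,1.2,0,0,0,-1, 0,0,1.2,0,0,0,-1]';for i in 1 2; do python3 -m inch '[0,0,0,0,0,0,-1, 0,0,0,0,0,0,-1, 0,0,0,0,0,0,-1, 0,0,0,0,0,0,-1, 0,0,0,0,0,0,-1]'; done
python3 - <<'E'
from h import *
F=[]
for i in range(6):
    im=bot.capture("scene"); o=bot.get_obs();F.append(o["contact_force"])
print(np.mean(F,0),o["tool_pos"])
cv2.imwrite("pics/s5.png",cv2.resize(im[150:300,220:420,::-1],None,fx=4,fy=4,interpolation=cv2.INTER_CUBIC))
E
```

```text
time: 15.25
tool_pos: [538.0, -165.1, 120.5]
tcp_rot: [-3.142, -0.001, 1.582]
contact_force: [-0.4, -0.1, -2.3]
grip_width: 11.0
time: 15.75
tool_pos: [538.0, -165.1, 120.4]
tcp_rot: [-3.141, -0.001, 1.582]
contact_force: [0.1, -0.2, -2.1]
grip_width: 10.6
time: 16.25
tool_pos: [537.9, -165.1, 120.4]
tcp_rot: [-3.141, -0.001, 1.582]
contact_force: [-0.9, -0.2, -1.0]
grip_width: 10.9
[-0.52540191  0.28424099 -1.74055104] [ 537.94821203 -165.13575783  120.39282204]
```

View pics/s5.png

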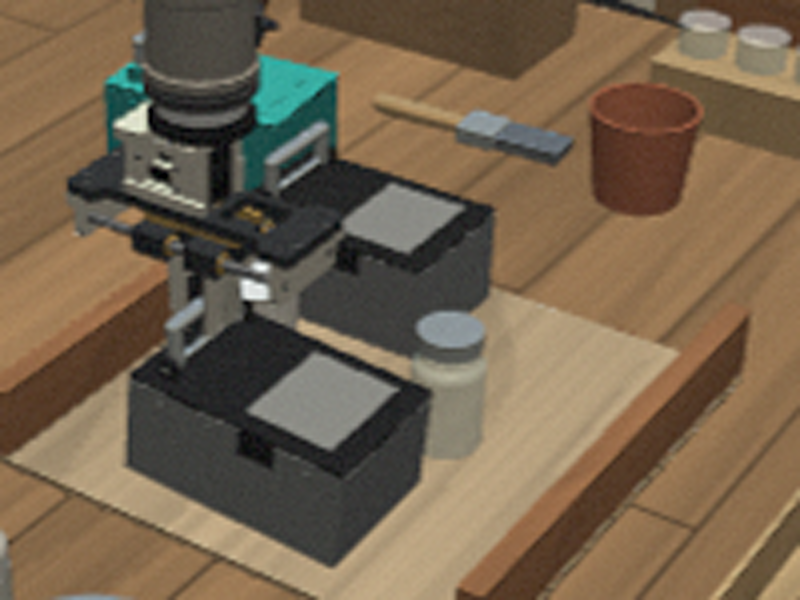

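The right tote's handle end is up (crop 135,370), reading 1.74 N on average, so it is empty too. I set it down and slide it to the near rail (bar contact expected at x ≈ 444).

```bash
python3 -m inch '[0,0,-0.3,0,0,0,-1, 0,0,-0.6,0,0,0,-1, 0,0,-0.9,0,0,0,-1, 0,0,-1.1,0,0,0,-1, 0,0,-1.15,0,0,0,-1]'; python3 -m inch '[0,0,-0.05,0,0,0,-1, 0,0,-0.05,0,0,0,-1, 0,0,-0.05,0,0,0,-1, 0,0,-0.05,0,0,0,-1, 0,0,-0.05,0,0,0,-1]'
```

```text
time: 17.05
tool_pos: [537.7, -165.1, 108.4]
tcp_rot: [-3.141, -0.001, 1.582]
contact_force: [-1.1, -0.1, -1.2]
grip_width: 11.0
time: 17.55
tool_pos: [537.8, -165.1, 108.0]
tcp_rot: [-3.141, -0.001, 1.582]
contact_force: [1.0, -0.5, -2.4]
grip_width: 11.0
```

```bash
python3 -m inch '[-0.5,0,0,0,0,0,-1, -1.3,0,0,0,0,0,-1, -2.2,0,0,0,0,0,-1, -3.1,0,0,0,0,0,-1, -4,0,0,0,0,0,-1]'; python3 -m inch '[-0.9,0,0,0,0,0,-1, -1.8,0,0,0,0,0,-1, -2.6,0,0,0,0,0,-1, -3.2,0,0,0,0,0,-1, -3.6,0,0,0,0,0,-1]'
python3 - <<'E'
from h import *
cv2.imwrite("pics/s6.png",cv2.resize(bot.capture("scene")[150:300,200:400,::-1],None,fx=4,fy=4,interpolation=cv2.INTER_CUBIC))
E
```

```text
time: 18.05
tool_pos: [496.8, -165.0, 108.0]
tcp_rot: [-3.141, -0.001, 1.582]
contact_force: [0.6, -0.5, -1.3]
grip_width: 10.8
time: 18.55
tool_pos: [460.3, -165.0, 108.1]
tcp_rot: [-3.141, -0.001, 1.581]
contact_force: [1.0, 0.2, -2.5]
grip_width: 10.9
```

View pics/s6.png

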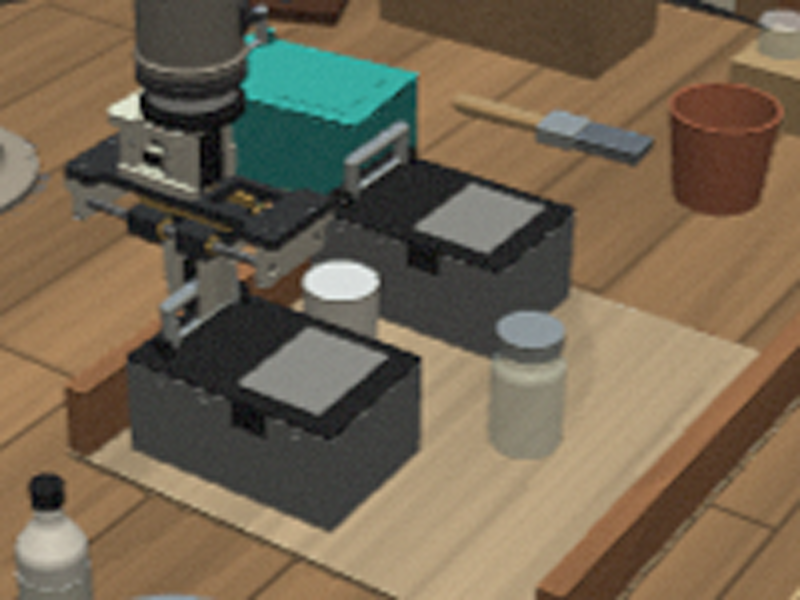

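The tote follows, clear of the candle (crop 340,300); about 16 mm remains.

```bash
python3 -m inch '[-0.3,0,0,0,0,0,-1, -0.6,0,0,0,0,0,-1, -0.9,0,0,0,0,0,-1, -1.1,0,0,0,0,0,-1, -1.2,0,0,0,0,0,-1]'; for i in 1 2; do python3 -m inch '[-0.05,0,0,0,0,0,-1, -0.1,0,0,0,0,0,-1, -0.15,0,0,0,0,0,-1, -0.15,0,0,0,0,0,-1, -0.15,0,0,0,0,0,-1]'; done
```

```text
time: 19.1
tool_pos: [447.7, -164.9, 108.0]
tcp_rot: [-3.14, -0.001, 1.581]
contact_force: [0.5, 0.8, -1.8]
grip_width: 10.5
time: 19.6
tool_pos: [446.1, -164.9, 108.0]
tcp_rot: [-3.14, -0.001, 1.581]
contact_force: [-0.4, -0.8, -2.2]
grip_width: 10.9
time: 20.1
tool_pos: [444.6, -164.9, 108.0]
tcp_rot: [-3.14, -0.001, 1.581]
contact_force: [-0.1, -0.5, -1.8]
grip_width: 11.0
```

```bash
for i in 1 2; do python3 -m inch '[-0.05,0,0,0,0,0,-1, -0.1,0,0,0,0,0,-1, -0.15,0,0,0,0,0,-1, -0.15,0,0,0,0,0,-1, -0.15,0,0,0,0,0,-1]'; done
```

```text
time: 20.6
tool_pos: [443.1, -165.0, 108.0]
tcp_rot: [-3.14, -0.001, 1.581]
contact_force: [0.7, -0.2, -2.6]
grip_width: 11.0
time: 21.1
tool_pos: [442.0, -165.1, 108.1]
tcp_rot: [-3.141, -0.001, 1.581]
contact_force: [3.9, -0.4, -3.0]
grip_width: 10.8
```

Contact (Fx 4 N). One more small press, then lower and release.

```bash
python3 -m inch '[-0.05,0,0,0,0,0,-1, -0.05,0,-0.05,0,0,0,-1, -0.05,0,-0.08,0,0,0,-1, -0.05,0,-0.08,0,0,0,0, -0.05,0,-0.08,0,0,0,1]'; python3 -m inch '[0,0,0,0,0,0,1, 0,0,0,0,0,0,1, 0,0,0,0,0,0,1, 0,0,0,0,0,0,1, 0,0,0,0,0,0,1]'; python3 -m inch '[0,0,0,0,0,0,1, 0,0,2,0,0,0,1, 0,0,5,0,0,0,1, 0,0,9,0,0,0,1, 0,0,13,0,0,0,1]'; python3 -m inch '[-0.5,4,0,0,0,0,1, -1,8.5,0,0,0,0,1, -1.5,12.5,0,0,0,0,1, -2,14.5,0,0,0,0,1, -2,15,0,0,0,0,1]'
python3 - <<'E'
from h import *
im=bot.capture("top")
cv2.imwrite("pics/t7.png",im[:,:,::-1])
cv2.imwrite("pics/s7.png",bot.capture("scene")[:,:,::-1])
cv2.imwrite("pics/t7c.png",cv2.resize(im[90:260,190:370,::-1],None,fx=3.5,fy=3.5,interpolation=cv2.INTER_CUBIC))
E
```

```text
time: 21.6
tool_pos: [440.7, -164.9, 107.2]
tcp_rot: [-3.139, -0.001, 1.582]
contact_force: [-1.0, 0.4, -0.3]
grip_width: 22.4
time: 22.1
tool_pos: [440.7, -164.9, 107.1]
tcp_rot: [-3.139, -0.001, 1.581]
contact_force: [-0.1, -0.2, 0.6]
grip_width: 62.8
time: 22.6
tool_pos: [440.3, -164.6, 238.4]
tcp_rot: [-3.138, -0.002, 1.582]
contact_force: [0.8, -0.3, 0.2]
grip_width: 91.7
time: 23.1
tool_pos: [419.5, -12.8, 238.5]
tcp_rot: [-3.138, -0.002, 1.584]
contact_force: [0.8, -0.9, -0.1]
grip_width: 91.8
```

View pics/t7c.png

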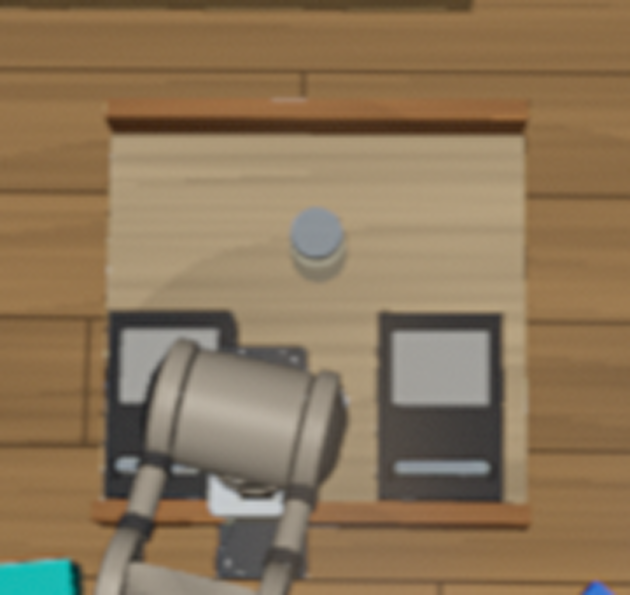

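View pics/s7.png

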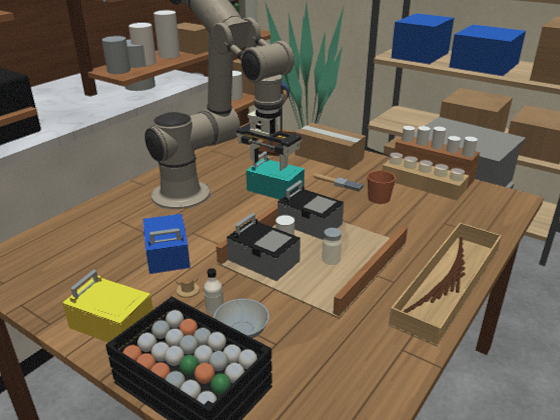

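Both totes sit flush at the near rail (lids' lower edges at crop row ≈ 498) and bystanders look unmoved. One numeric check.

Run:
```python
from h import *
def chk(f,x0,x1):
    im=cv2.imread(f); H,S,V=cv2.split(cv2.cvtColor(im,cv2.COLOR_BGR2HSV))
    for nm,m,z in(("label",(V>100)&(S<50),93),("bar",(V>100)&(S<60),129)):
        roi=np.zeros(V.shape,bool); roi[(180,218)[nm=="bar"]:(210,228)[nm=="bar"],x0:x1]=1
        for p,s in blobs(m&roi,25):
            r=cv2.minAreaRect(np.float32(ray("top",p,z)));print(f,nm,np.round(r[0],1),np.round(r[1],1),round(r[2],2))
chk("pics/t4.png",215,262);chk("pics/t7.png",295,340)
a,b=[cv2.imread(f"pics/{f}.png") for f in("scene0","s7")]
d=cv2.absdiff(a,b).max(2)>40
for n,(u,v,w,h) in dict(candle=(275,212,22,25),jar=(322,228,22,38),spool=(175,272,28,24),pot=(365,172,32,30),bowl=(213,300,58,40),glue=(203,268,22,45),brush=(312,172,52,20)).items(): print(n,d[v:v+h,u:u+w].mean().round(3))
```

```text
pics/t4.png label [541.1  92.4] [71.1 93.4] 0.63
pics/t4.png bar [442.2  91.8] [ 9.8 84.3] 0.71
pics/t7.png label [ 544.1 -166.1] [71. 90.] 0.63
pics/t7.png bar [ 442.2 -166.8] [ 9.8 83.8] 0.71
candle 0.251
jar 0.329
spool 0.0
pot 0.0
bowl 0.0
glue 0.0
brush 0.025
```

Run:
```python
from plant import bot
print(bot.close_job(), bot.get_obs()["time"])
```

```text
the job is handed in; nothing more can be done
the job is handed in; nothing more can be done
```

I lifted the left tote's handle end by about 12 mm, held it and set it down. It took about 1.7–2 N, so I read it as empty and slid it to the near rail while turning it square. I did the same with the right tote: about 1.75 N, so it is empty too and also stands at the near rail. I handed the job in at about 23 s of the 54 s.

- **Position:** the gripper felt both totes touch the near rail, with 4–5 N of contact. In the pictures both bars are at x ≈ 442 mm against an expected 441–444 mm. The two lids are turned 0.6–0.7°, and the board about 0.5°. I measured the left tote just after releasing it, because the arm hid part of it in the last picture; what showed of it looked unchanged.
- **Pressing:** while setting the left tote down the first time I lowered it about 1 mm too far and pressed with about 5 N, well under the 40 N limit.
- **Bystanders:** the spool, flowerpot, bowl and glue show no image change, and the brush only a trivial one. The candle and jar failed the simple image-difference check (25–33% of pixels changed). I put that down to the totes moving behind them, because both stand in the same places by eye in the views where they show.
- **Weight reading:** single force readings scatter by about 1 N, so I relied on averages. At 1.7–2 N these sit inside the empty range (1–2.3 N) and below the full one (3–6.5 N).

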